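# Set a board trimmer to its clockwise stop with the tuning tool

### The arm

A 6-joint arm with a two-finger parallel gripper is mounted at the origin on the work surface. World frame = base frame: x ahead of the robot, y to its left, z up, the work surface at z = 0. Lengths are in m, angles in rad, forces in N, time in s.
With the tool pointing down it reaches from about 0.225 to 0.725 m from the base axis. Payload 3.1 kg.
Tool frame: the origin (TCP) lies midway between the tips of the shut fingers; the grasp point (between the pads) lies 19 mm behind it; z points along the fingers, x is the direction in which the jaws open and shut, and the axes are right-handed (so a half turn about z gives the same grasp; the last joint's range is limited). The gripper opens to 85 mm and grips with 20 to 120 N. Pads are 22 mm wide; open, the fingers measure 114 mm over their backs; the gripper's body (76 mm by 85 mm) begins 54 mm behind the grasp point. The pads swing forward as they close: fully open they stand 13 mm farther back than shut.
Start: joints at [1.079, 0.048, 0.099, 1.622, 0, 1.443], TCP at [0.187, 0.491, 0.231] pointing down, gripper open.
Joint ranges: [-2.91, 2.91], [-0.99, 1.94], [-1.21, 1.42], [-2.12, 2.29], [-1.49, 1.47], [-3.14, 3.14]. Speed limits (rad/s): [2.79, 2.79, 3.14, 3.14, 3.14, 3.14].

### API

Orientations are given as a unit quaternion [x, y, z, w].
In Python, from station import ctrl, cams gives the robot as it stands. The module is installed in compiled form; this text tells all that it offers.
- The arm moves only by the tool arm_command, never from a script. Its arguments are lists of equal length, an entry for each row: "rotation": the turn, a rotation vector about the tool's x, y, z in degrees, a list of three; "linear": the shift along the tool's x, y, z in mm, a list of three; "gripper": the opening in per cent of the stroke, from 0 (shut) to 100 (fully open). In form: {"rotation": [[wx, wy, wz], ...], "linear": [[dx, dy, dz], ...], "gripper": [gripper, ...]}. A call has 1 to 8 rows; each row shifts and turns the commanded pose from where the row before left it, along the tool's axes as they then stand; what a row does not reach is not made up. A row lasts 1/8 s, in which the tool goes at most 62.5 mm and 10.7 degrees, less where a joint would pass 70% of its speed; a pose out of reach is approached as far as the arm can. A call is refused whole if a number of a shift passes 62.5 or a number of a turn 10.7, either way. A call with a gripper value outside its range is refused whole. The fingers move at their own pace and stop on an object; the grip force is fixed at half the most. Time passes only in rows, so rows that do not move let the fingers close. It gives the time, the measured TCP pose, the force and the opening at its end, in the units of the state.
- ctrl.sense(): the state, without advancing time (a new reading comes with each control period).
- cams.snapshot(name): name is "side" or "top"; returns a dict with "img" (400x640x3 uint8, blue, green, red), "fx", "fy", "cx", "cy" (pixels), "R" (3x3) and "t" (3): a world point X has camera coordinates R X + t. Camera axes: x right, y down, z forward; pixel columns grow to the right and rows downward; lengths in m; the calibration is good to about 2 mm. A picture is of the moment at which its call begins. There is no depth.
- ctrl.sign_off(): hands the job in, once; it reports no verdict.
The state is a dict: "t": time; "joint_positions": joint angles; "joint_vel": joint speeds; "joint_efforts": joint torques, N m; "tcp_pos": TCP position; "tcp_rot": TCP orientation; "contact_force": force on the tool from outside, world axes, zero at the start; "wrist_torque": the same for the moment, N m; "width": opening from 0.0 (shut) to 1.0 (fully open).
Only numpy, scipy, OpenCV 4.12 (cv2) and the standard library are available. Lean on these libraries where they do the work, as an engineer would, in place of code of your own. Each camera call takes 0.05 s, during which the arm holds its last target. There are 200 camera calls.

### The job

Take the plastic tuning tool out of its holder, seat its blade fully in the slot of the trimmer screw on the circuit board, and turn the screw gently clockwise (seen from above) until it comes to rest against its end stop, without straining the stop or pressing hard on the screw. Then put the tool back upright in its holder, let go, and leave everything else on the bench alone.

Things in the scene. Friction and masses are not known exactly. Their poses are not given: they have to be found in the camera images.
- tool_handle (a point): Plastic tuning tool, 96 mm long, 30 g, upright in its holder; this is the middle of its square black handle (16 x 16 x 48 mm, faces square to x and y). z up along the tool, x along the blade's width. Below it: a 32 mm flange (underside 28 mm below this point), an 15 mm round white shank, and the flat blade ending 72 mm below this point.
- tool_tip (a point): Centre of the end of the tool's blade, 72 mm below the middle of the handle, same axes. The blade is 14 mm wide along x, 2.2 mm thick along y and 7 mm long.
- holder_mouth (a point): Centre of the tool holder's hole, on top of a fixed grey block 60 x 60 mm, 55 mm high, left or right of the board. Round hole 20 mm wide, chamfered, 50 mm deep. In place, the tool's flange rests on the block, blade end 44 mm below this point (11 mm above the bench), handle's middle 28 mm above it. The tool may have any yaw in it.
- screw (a joint): Turn of the screw (rad), growing clockwise seen from above; at 0 the slot lies along the board's x. Starts 0.7 to 1.4 short of the clockwise stop, a hard 2.6. Friction about 0.035 N m, stays where left; blade play 0.09 rad each way; the lugs give 0.7 rad per N m. Stop when the torque rises clearly above friction, to 0.06-0.09 N m; about 0.13 N m cracks it.
- board: Dark red circuit board, 150 x 200 mm, in an aluminium frame fixed to the bench, top face 12 mm above it; origin at the bench under its centre. The trimmer's nominal place is 30 mm along its +y from the centre. All other parts on it are under 20 mm high.
- jar: Bystander: white jar with a black cap, 48 mm wide, 60 mm high, standing on the other side of the board from the holder; origin at the centre of its underside.
- tray: Bystander: black parts tray 90 x 120 x 30 mm beyond the board; origin at the centre of its underside.
- spool: Bystander: grey spool 56 mm wide, 40 mm high, beyond the board; origin at the centre of its underside.
- trimmer_place (a point): Nominal centre of the top face of the trimmer's slotted brass screw head (24 mm across, on a white 40 mm square ceramic body), 32 mm above the bench; axes as the board's. Hand-soldered: the real head sits up to 3.5 mm off along x and 0.5 mm along y, so find the slot by feel or by eye. Slot: 17.6 x 3.4 mm, 4 mm deep, closed ends. Blade contact forces summed over 25 N crack it.
Mind the look-alikes: they are no part of the job. What is shaped like the part that bears holder_mouth but orange or pink is not meant.

How it is judged:
By the outcome, as a careful person would: the job done as asked, in the order asked, and still so for the second after the job is handed in, with the robot touching nothing.
It also fails if it takes over 72 s, if anything falls off the work surface, if the arm or the gripper's body presses on something with over 40 N, if the wrist force passes 120 N, or if a joint passes its speed limit or range.

## Working session

There is one attempt and no reset: what is moved stays moved. The work goes in short steps, Python scripts to look and compute and a tool call to move; the robot and the scene stay as the last step left them, time stands still between calls to the robot, and variables do not carry over. Pictures are saved under pics/ and viewed, about 8 in all and at most 12, crops included, and the job is handed in when it is done.

Besides the shell and the picture viewer there is one more tool, called after ">>>" as name(argument=value, ...) on one line, values as JSON. arm_command: Moves the arm, as the interface text tells. Its arguments: {"type":"object","properties":{"rotation":{"type":"array","items":{"type":"array","items":{"type":"number"}}},"linear":{"type":"array","items":{"type":"array","items":{"type":"number"}}},"gripper":{"type":"array","items":{"type":"number"}}},"required":["rotation","linear","gripper"]}

```bash
mkdir -p pics; cat > h.py <<'E'
import numpy as np, cv2
from station import ctrl, cams
def snap(n):
    s=cams.snapshot(n); return s
def ray(s,u,v):
    R=np.array(s["R"]);t=np.array(s["t"])
    d=R.T@np.array([(u-s["cx"])/s["fx"],(v-s["cy"])/s["fy"],1]); return -R.T@t,d
def onz(s,u,v,z):
    o,d=ray(s,u,v); return o+d*(z-o[2])/d[2]
def proj(s,X):
    c=np.array(s["R"])@np.array(X)+np.array(s["t"]); return np.array([s["fx"]*c[0]/c[2]+s["cx"],s["fy"]*c[1]/c[2]+s["cy"]])
E
python3 - <<'E'
from h import *
import pickle
np.set_printoptions(precision=4,suppress=True)
for n in("top","side"):
    s=snap(n); cv2.imwrite(f"pics/{n}0.png",s["img"]); pickle.dump(s,open(n+"0.pkl","wb"))
    print(n,s["fx"],s["cx"],s["cy"],-np.array(s["R"]).T@s["t"],np.array(s["R"]))
st=ctrl.sense(); print(st)
E
```

```text
top 426.9974298190414 317.1401805687671 187.1793370400446 [0.4968 0.0194 1.0375] [[ 0.0157 -0.9994  0.0293]
 [-0.9974 -0.0177 -0.07  ]
 [ 0.0705 -0.0282 -0.9971]]
side 450.8201989500541 325.26905245870984 196.16501451438248 [0.506  0.7793 0.8602] [[-0.9976 -0.0692 -0.0042]
 [-0.046   0.7059 -0.7068]
 [ 0.0519 -0.7049 -0.7074]]
{'t': 0.1, 'joint_positions': array([ 1.0792,  0.0487,  0.0977,  1.622 , -0.    ,  1.443 ]), 'joint_vel': array([ 0.0005, -0.0003,  0.0022,  0.0008,  0.0016, -0.0013]), 'joint_efforts': array([  0.003 , -33.9852,  32.0936,   0.0159,  -0.0001,  -0.    ]), 'tcp_pos': array([0.1865, 0.4901, 0.2302]), 'tcp_rot': array([ 0.8234,  0.5675, -0.001 ,  0.0005]), 'contact_force': array([ 0.2812,  0.5441, -0.8206]), 'wrist_torque': array([ 0.0204, -0.0128,  0.0119]), 'width': 0.9981480292681958}
```

View pics/top0.png

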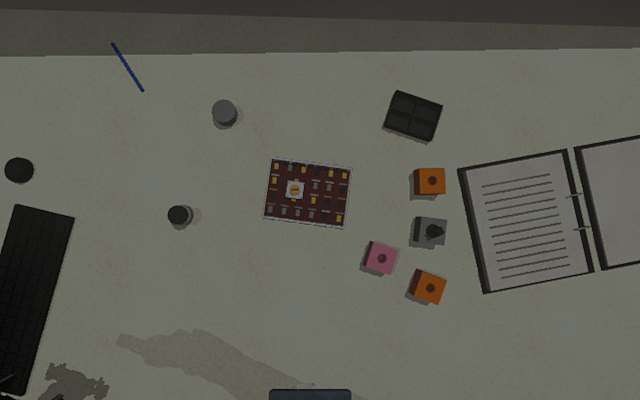

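View pics/side0.png

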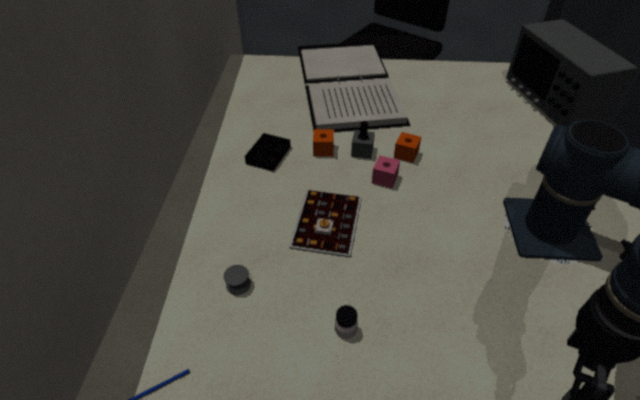

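The only grey holder is at about (430,232) in the top view and carries the tool. The orange ones at (429,181) and (427,287) and the pink one at (380,258) are decoys. I'll confirm that in an enlarged crop together with the trimmer at (294,190).

```bash
python3 - <<'E'
from h import *
import pickle
T=pickle.load(open("top0.pkl","rb"));S=pickle.load(open("side0.pkl","rb"))
def crop(s,u,v,r,k): return cv2.convertScaleAbs(cv2.resize(s["img"][v-r:v+r,u-r:u+r],None,fx=k,fy=k,interpolation=cv2.INTER_CUBIC),alpha=1.8)
a=np.hstack([crop(T,430,232,24,8),crop(T,295,190,16,12)]); b=np.hstack([crop(S,363,140,24,8),crop(S,324,226,16,12)])
cv2.imwrite("pics/crop0.png",np.vstack([a,b])[:, :][:600*2])
cv2.imwrite("pics/crop0.png",cv2.resize(np.vstack([a,b]),(590,590)))
E
```

```text
(no output)
```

View pics/crop0.png

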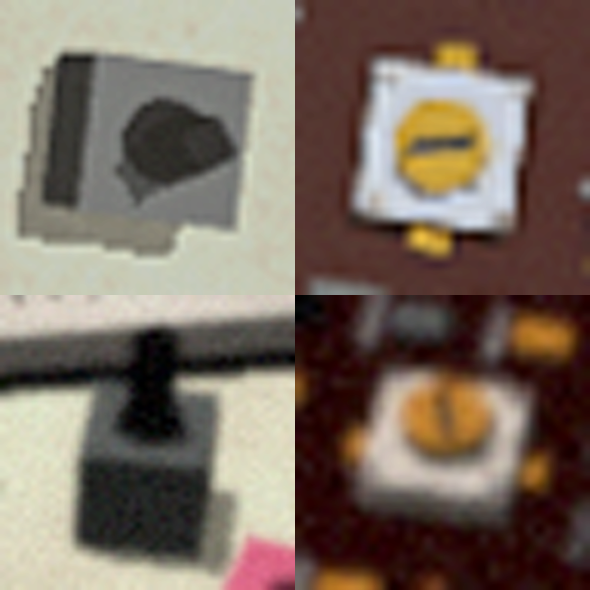

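Confirmed: the grey block at (430,232) carries the black-handled tool. The brass head is at about (295,190), with its slot nearly along the image's horizontal (world y). Next I'll measure poses.

```bash
python3 - <<'E'
from h import *
import pickle
np.set_printoptions(precision=4,suppress=True)
T=pickle.load(open("top0.pkl","rb"));S=pickle.load(open("side0.pkl","rb"))
# crop px -> image px
k=48/295; B=[(97,57),(252,74),(238,229),(80,205)]
P=np.array([onz(T,406+x*k-.5,208+y*k-.5,.055) for x,y in B]); print("block",P[:,:2],P.mean(0))
for i in range(4): print(np.linalg.norm(P[(i+1)%4]-P[i]), end=" ")
# handle dark mask
im=T["img"].astype(int); g=im.sum(2)
sub=g[215:250,412:450]; print(); print(sub[8:28,8:34])
# board edges: red mask
b,gg,r=[im[...,i] for i in range(3)]
m=((r>b+12)&(r<90)&(gg<45)).astype(np.uint8); m[:, :255]=0; m[:,365:]=0; m[:150]=0;m[240:]=0
m=cv2.morphologyEx(m,cv2.MORPH_CLOSE,np.ones((9,9)))
c=max(cv2.findContours(m,0,2)[0],key=cv2.contourArea); rc=cv2.boxPoints(cv2.minAreaRect(c)); Q=np.array([onz(T,u,v,.012)[:2] for u,v in rc]); print("board",rc,Q,Q.mean(0))
for i in range(4):
    e=Q[(i+1)%4]-Q[i]; print(np.linalg.norm(e),np.degrees(np.arctan2(e[1],e[0])))
for n,s,u0,v0 in(("T",T,295,190),("S",S,324,226)):
    I=s["img"].astype(int); w=I[v0-9:v0+10,u0-9:u0+10]
    hs=((w[...,2]-w[...,0])>45).astype(np.uint8)
    hs=cv2.morphologyEx(hs,cv2.MORPH_CLOSE,np.ones((3,3)))
    nl,lab,stt,ce=cv2.connectedComponentsWithStats(hs); j=lab[9,9] or 1+stt[1:,4].argmax()
    u,v=ce[j]+[u0-9,v0-9]; print(n,stt[j],u,v,onz(s,u,v,.032))
print(g[182:198,286:304])
E
```

```text
block [[ 0.502  -0.2504]
 [ 0.4965 -0.3092]
 [ 0.4384 -0.3036]
 [ 0.4465 -0.2439]] [ 0.4709 -0.2767  0.055 ]
0.05908759599436475 0.058356242980771585 0.06025175024049841 0.05582215193267426 
[[131 199 209 207 207 210 204 209 211 213 206 192 192 194 204 205 211 207
  210 203 206 204 200 207 202 193]
 [148 223 211 210 209 206 206 212 208 190 162 100 108 115 151 168 195 205
  216 208 206 206 203 204 199 197]
 [150 216 209 208 205 209 210 208 166  85  75  82  81  83  79  82 117 170
  204 213 213 208 207 206 201 205]
 [154 223 209 206 207 206 213 176  94  83  90  91  87  88  79  78  72  93
  143 187 186 194 204 206 205 203]
 [157 217 210 204 207 214 195 121  80  86  92  90  84  75  71  70  68  61
   56  65  86 129 187 210 199 205]
 [176 222 211 204 211 208 161  65  87  94  85  74  70  71  75  68  71  71
   81  83  88  87 149 212 203 210]
 [182 213 208 206 213 185  88  80  88  79  71  73  73  68  74  70  85  84
   93  91  82  83 123 187 205 212]
 [196 211 208 208 210 179  82  91  93  76  69  68  69  77  72  77  90  88
   86  92  92  83  85 147 205 220]
 [200 214 207 208 213 188  94  83  84
[... 2243 characters left out ...]
190 277 334 342 362 306]
 [221 367 356 321 220 194 141 136 123 127 106 116 180 269 315 335 354 281]
 [221 365 351 321 206 174 180 189 201 214 209 213 217 260 317 337 330 208]
 [226 363 352 314 203 220 246 246 244 246 245 245 219 243 325 349 321 166]
 [265 361 350 303 196 240 238 241 237 237 241 235 242 289 339 360 303  83]
 [302 359 350 321 248 214 227 235 238 232 227 207 248 339 341 358 302  64]
 [317 338 343 349 330 235 193 230 228 245 270 239 264 339 348 359 307  51]
 [329 294 333 349 353 325 259 262 259 298 358 354 351 346 350 365 307  66]
 [285 277 321 349 360 362 364 365 362 355 349 345 346 345 338 336 292  69]
 [143 192 237 278 314 311 311 308 321 335 347 356 360 355 301 249 226  77]]
```

The board's yaw is about -6.8°. The mouth is near (0.471,-0.276), the head near (0.563,0.045) and the slot near -82°. The handle faces lie at 23° mod 90, so I'll grasp at yaw 113° to leave the last joint room.

```bash
cat >> h.py <<'E'
from scipy.spatial.transform import Rotation as Ro
def yaw(st): 
    x=Ro.from_quat(st["tcp_rot"]).apply([1,0,0]); return np.degrees(np.arctan2(x[1],x[0]))
def plan(p,y,n,cur=None):
    st=ctrl.sense(); R=Ro.from_quat(st["tcp_rot"]); c=np.array(st["tcp_pos"]); y0=yaw(st)
    if cur is not None: c=np.array(cur)
    G=Ro.from_matrix(np.array([[np.cos(np.radians(y)),np.sin(np.radians(y)),0],[np.sin(np.radians(y)),-np.cos(np.radians(y)),0],[0,0,-1]]).T)
    rv=(R.inv()*G).as_rotvec(); d=(np.array(p)-c)/n; rows=[]
    for i in range(n):
        rows.append((R.inv().apply(d)*1000).round(1).tolist()); R=R*Ro.from_rotvec(rv/n)
    print("yaw",round(y0,2),"rot/row",np.degrees(rv/n).round(2).tolist()); print(rows)
def show():
    s=ctrl.sense(); print("t",round(s["t"],3),"tcp",np.round(s["tcp_pos"],4),"yaw",round(yaw(s),2),"F",np.round(s["contact_force"],2),"M",np.round(s["wrist_torque"],3),"w",round(s["width"],3),"j6",round(s["joint_positions"][5],3),"tilt",np.round(Ro.from_quat(s["tcp_rot"]).apply([0,0,1]),4))
E
python3 -c "
from h import *
plan([.471,-.276,.2],113,16)"
```

```text
yaw 69.16 rot/row [-0.0, 0.01, -2.74]
[[-38.4, 33.7, 2.0], [-40.0, 31.8, 2.0], [-41.5, 29.8, 2.0], [-42.8, 27.8, 2.0], [-44.1, 25.7, 2.0], [-45.3, 23.6, 1.9], [-46.4, 21.4, 1.9], [-47.3, 19.2, 1.9], [-48.2, 16.9, 1.9], [-49.0, 14.6, 1.9], [-49.6, 12.2, 1.9], [-50.1, 9.8, 1.9], [-50.5, 7.4, 1.9], [-50.8, 5.0, 1.9], [-51.0, 2.5, 1.9], [-51.1, 0.1, 1.9]]
```

>>> arm_command(rotation=[[0, 0, -2.75], [0, 0, -2.75], [0, 0, -2.75], [0, 0, -2.75], [0, 0, -2.75], [0, 0, -2.75], [0, 0, -2.75], [0, 0, -2.75]], linear=[[-38.4, 33.7, 2], [-40, 31.8, 2], [-41.5, 29.8, 2], [-42.8, 27.8, 2], [-44.1, 25.7, 2], [-45.3, 23.6, 2], [-46.4, 21.4, 2], [-47.3, 19.2, 2]], gripper=[100, 100, 100, 100, 100, 100, 100, 100])

```text
t: 1.1
tcp_pos: [0.3294, 0.1062, 0.2149]
tcp_rot: [0.699, 0.715, 0.0, 0.0]
contact_force: [0.8, -0.6, 1.0]
width: 1.001
```

>>> arm_command(rotation=[[0, 0, -2.75], [0, 0, -2.75], [0, 0, -2.75], [0, 0, -2.75], [0, 0, -2.75], [0, 0, -2.75], [0, 0, -2.75], [0, 0, -2.75]], linear=[[-48.2, 16.9, 2], [-49, 14.6, 2], [-49.6, 12.2, 2], [-50.1, 9.8, 2], [-50.5, 7.4, 2], [-50.8, 5, 2], [-51, 2.5, 2], [-51, 0, 2]], gripper=[100, 100, 100, 100, 60, 60, 60, 60])

```text
t: 2.1
tcp_pos: [0.4723, -0.2765, 0.1986]
tcp_rot: [0.55, 0.835, 0.0, -0.0]
contact_force: [-0.5, -0.1, 0.2]
width: 0.6
```

```bash
python3 -c "
from h import *
show();plan([.471,-.276,.125],113,4)
for n in('top','side'): cv2.imwrite(f'pics/{n}1.png',snap(n)['img'])
t=cv2.imread('pics/top1.png')[180:290,370:500];s=cv2.imread('pics/side1.png')[60:190,300:430]
cv2.imwrite('pics/c1.png',cv2.convertScaleAbs(np.hstack([cv2.resize(t,(390,330)),cv2.resize(s,(390,390))[:330]]),alpha=1.6))"
```

```text
t 2.1 tcp [ 0.4723 -0.2765  0.1986] yaw 113.23 F [-0.51 -0.09  0.2 ] M [ 0.026 -0.061  0.004] w 0.6 j6 -1.058 tilt [-6.e-04  8.e-04 -1.e+00]
yaw 113.23 rot/row [-0.0, -0.01, 0.06]
[[0.2, -0.3, 18.4], [0.2, -0.3, 18.4], [0.2, -0.3, 18.4], [0.2, -0.3, 18.4]]
```

>>> arm_command(rotation=[[0, 0, 0], [0, 0, 0], [0, 0, 0], [0, 0, 0], [0, 0, 0], [0, 0, 0], [0, 0, 0], [0, 0, 0]], linear=[[0.5, -1, 35], [0, 0, 35], [0, 0, 30], [0, 0, 28], [0, 0, 0], [0, 0, 0], [0, 0, 0], [0, 0, 0]], gripper=[60, 60, 60, 60, 60, 0, 0, 0])

```text
t: 3.2
tcp_pos: [0.4723, -0.2757, 0.0734]
tcp_rot: [0.551, 0.835, -0.0, 0.002]
contact_force: [-0.0, 0.1, 3.7]
width: 0.178
```

>>> arm_command(rotation=[[0, 0, 0], [0, 0, 0], [0, 0, 0]], linear=[[0, 0, 0], [0, 0, 0], [0, 0, 0]], gripper=[0, 0, 0])

```text
t: 3.58
tcp_pos: [0.4723, -0.2758, 0.0734]
tcp_rot: [0.551, 0.835, -0.0, 0.002]
contact_force: [-1.2, 1.1, 7.1]
width: 0.176
```

```bash
python3 -c "
from h import *
show()"
```

```text
t 3.575 tcp [ 0.4723 -0.2758  0.0734] yaw 113.15 F [-1.17  1.1   7.07] M [ 0.075  0.057 -0.038] w 0.176 j6 -1.055 tilt [ 0.003  -0.0021 -1.    ]
```

>>> arm_command(rotation=[[0, 0, 0], [0, 0, 0], [0, 0, 0], [0, 0, 0], [0, 0, 0], [0, 0, 0]], linear=[[0, 0, -5], [0, 0, -15], [0, 0, -30], [0, 0, -30], [0, 0, -20], [0, 0, 0]], gripper=[0, 0, 0, 0, 0, 0])

```text
t: 4.32
tcp_pos: [0.4722, -0.2758, 0.1741]
tcp_rot: [0.551, 0.835, -0.0, 0.002]
contact_force: [-0.5, 0.7, -1.1]
width: 0.178
```

```bash
python3 -c "
from h import *
show()
s=snap('side');p=ctrl.sense()['tcp_pos']; q=proj(s,p-[0,0,.055]);print(q)
u,v=q.astype(int)
c=cv2.convertScaleAbs(cv2.resize(s['img'][v-40:v+30,u-35:u+35],None,fx=8,fy=8,interpolation=cv2.INTER_CUBIC),alpha=1.8)
cv2.imwrite('pics/c2.png',c)"
```

```text
t 4.325 tcp [ 0.4722 -0.2758  0.1741] yaw 113.15 F [-0.45  0.75 -1.14] M [-0.051  0.022  0.017] w 0.178 j6 -1.055 tilt [ 0.0036 -0.0029 -1.    ]
[364.60515622 118.68318451]
```

View pics/c2.png

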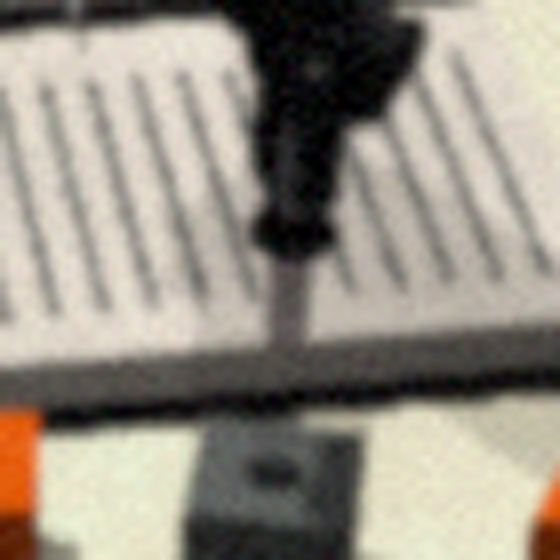

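```bash
python3 -c "
from h import *
plan([.53,-.03,.174],97.6,7)"
```

```text
yaw 113.15 rot/row [0.01, 0.01, 2.22]
[[28.9, 21.5, -0.3], [29.7, 20.3, -0.3], [30.5, 19.2, -0.3], [31.2, 18.0, -0.3], [31.9, 16.7, -0.3], [32.5, 15.5, -0.2], [33.1, 14.2, -0.2]]
```

>>> arm_command(rotation=[[0, 0, 2.2], [0, 0, 2.2], [0, 0, 2.2], [0, 0, 2.2], [0, 0, 2.2], [0, 0, 2.2], [0, 0, 2.2], [0, 0, 0]], linear=[[28.9, 21.5, 0], [29.7, 20.3, 0], [30.5, 19.2, 0], [31.2, 18, 0], [31.9, 16.7, 0], [32.5, 15.5, 0], [33.1, 14.2, 0], [0, 0, 0]], gripper=[0, 0, 0, 0, 0, 0, 0, 0])

```text
t: 5.38
tcp_pos: [0.5286, -0.0274, 0.1695]
tcp_rot: [0.656, 0.755, -0.001, -0.002]
contact_force: [-0.2, -0.8, -1.0]
width: 0.176
```

```bash
python3 -c "
from h import *
show()
s=snap('side');p=ctrl.sense()['tcp_pos']; q=proj(s,p-[0,0,.0624]);print(q)
u,v=q.astype(int)
c=cv2.convertScaleAbs(cv2.resize(s['img'][v-40:v+30,u-35:u+35],None,fx=8,fy=8,interpolation=cv2.INTER_CUBIC),alpha=1.8)
cv2.imwrite('pics/c3.png',c)"
```

```text
t 5.375 tcp [ 0.5286 -0.0274  0.1695] yaw 97.98 F [-0.2  -0.77 -0.95] M [-0.062 -0.015  0.013] w 0.176 j6 -0.318 tilt [-0.0032  0.001  -1.    ]
[340.25293049 180.12447194]
```

View pics/c3.png

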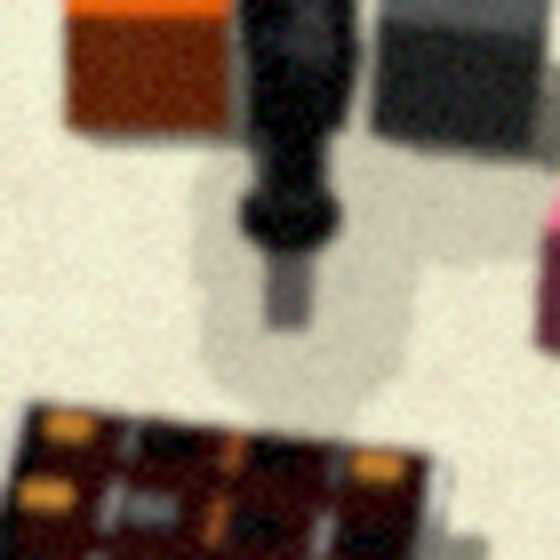

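The view shows the shank ending near crop (288,327). Blade orientation isn't certain from this angle, so I'll tilt the tool toward the camera for a side-on look.

>>> arm_command(rotation=[[0, 10, 0], [0, 10, 0], [0, 10, 0], [0, 10, 0], [0, 0, 0]], linear=[[0, 0, 0], [0, 0, 0], [0, 0, 0], [0, 0, 0], [0, 0, 0]], gripper=[0, 0, 0, 0, 0])

```text
t: 6.05
tcp_pos: [0.5279, -0.0327, 0.166]
tcp_rot: [0.621, 0.705, 0.224, -0.261]
contact_force: [-0.4, 0.8, -0.8]
width: 0.177
```

```bash
python3 -c "
from h import *
show()
s=snap('side');st=ctrl.sense();p=st['tcp_pos']+Ro.from_quat(st['tcp_rot']).apply([0,0,.0624]); q=proj(s,p);print(q)
u,v=q.astype(int)
c=cv2.convertScaleAbs(cv2.resize(s['img'][v-25:v+25,u-25:u+25],None,fx=11,fy=11,interpolation=cv2.INTER_CUBIC),alpha=1.8)
cv2.imwrite('pics/c4.png',c)"
```

```text
t 6.05 tcp [ 0.5279 -0.0327  0.166 ] yaw 97.02 F [-0.44  0.8  -0.8 ] M [-0.7   -0.102 -0.044] w 0.177 j6 -0.77 tilt [-0.0907  0.6397 -0.7633]
[341.99335975 186.72122536]
```

View pics/c4.png

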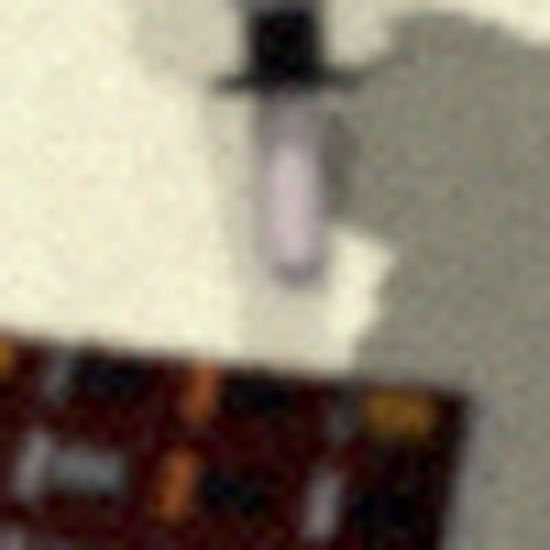

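```bash
python3 - <<'E'
from h import *
import pickle
c=cv2.imread('pics/c4.png')[5::11,5::11].astype(int)
print((c[18:29,18:34].sum(2)-c[18:29,18:34,1]*0)//3); print((c[18:29,18:34,0]-c[18:29,18:34,2]))
T=pickle.load(open("top0.pkl","rb")); g=T["img"].astype(float).sum(2)
pts=[];w=[]
for v in range(185,193):
    for u in range(290,300):
        if np.hypot(u-294.4,v-189)<4.6:
            d=max(0,225-g[v,u]); 
            if d>0: pts.append(onz(T,u,v,.032)[:2]); w.append(d)
pts=np.array(pts);w=np.array(w); m=(pts*w[:,None]).sum(0)/w.sum(); C=np.cov(pts.T,aweights=w); e,V=np.linalg.eigh(C); print("slot",m,np.degrees(np.arctan2(V[1,1],V[0,1])),e)
E
```

```text
[[228 213 196 192 184 162 173 186 191 180 158 124 103 109 120 124]
 [221 213 199 189 186 166 169 184 191 179 154 127 115 121 124 127]
 [217 218 193 189 182 167 171 190 190 178 163 147 149 149 143 131]
 [221 225 203 191 186 165 170 179 191 183 160 155 177 187 173 162]
 [223 216 204 192 186 165 167 174 188 180 159 157 181 211 216 195]
 [228 222 220 194 191 174 167 162 171 164 147 150 185 213 220 213]
 [226 220 214 197 188 183 164 140 135 138 129 157 195 218 228 218]
 [235 222 217 203 196 186 175 154 136 134 147 165 203 212 225 218]
 [235 230 227 216 200 190 189 178 165 164 171 178 209 228 223 203]
 [231 223 227 216 200 196 195 185 189 186 192 198 216 227 223 210]
 [232 228 225 213 195 197 191 196 191 192 196 207 221 228 226 208]]
[[-29 -32 -29 -27 -23 -20 -18 -14 -18 -14  -7 -14 -18 -14 -20 -16]
 [-29 -31 -32 -27 -23 -16 -20 -18 -18 -14 -16  -9 -18 -16 -20 -20]
 [-32 -30 -30 -31 -26 -21 -16 -15 -21 -14 -11 -15 -18 -22 -20 -22]
 [-33 -29 -29 -29 -23 -20 -22 -16 -17 -20 -14 -22 -25 -27 -25 -22]
 [-33 -34 -29 -28 -27 -22 -18 -17 -12 -14 -14 -17 -24 -27 -32 -31]
 [-32 -31 -30 -29 -30 -22 -18 -14 -16 -13  -9 -17 -27 -36 -30 -34]
 [-32 -36 -36 -29 -25 -22 -21 -15 -13 -11  -9 -18 -27 -36 -30 -30]
 [-32 -34 -32 -31 -27 -23 -18 -18 -11  -9 -13 -20 -29 -29 -36 -29]
 [-36 -32 -32 -31 -27 -24 -28 -22 -20 -18 -24 -25 -25 -28 -31 -31]
 [-34 -33 -34 -27 -30 -27 -29 -23 -29 -27 -28 -29 -31 -32 -35 -30]
 [-31 -30 -33 -31 -31 -29 -28 -29 -27 -28 -29 -27 -34 -30 -33 -29]]
slot [0.5625668  0.04445991] 96.1939882208324 [3.49658791e-06 3.05569390e-05]
```

>>> arm_command(rotation=[[0, -10, 0], [0, -10, 0], [0, -10, 0], [0, -10, 0], [0, 0, 0]], linear=[[0, 0, 0], [0, 0, 0], [0, 0, 0], [0, 0, 0], [0, 0, 0]], gripper=[0, 0, 0, 0, 0])

```text
t: 6.72
tcp_pos: [0.5295, -0.026, 0.1751]
tcp_rot: [0.655, 0.755, 0.002, 0.003]
contact_force: [0.4, -0.2, -0.6]
width: 0.183
```

The blade (dark end rows) spans about 5 px with its wide face to the camera, so its width is perpendicular to the jaws. I'll use jaw yaw 187° to align it with the slot (about 97°).

```bash
python3 -c "
from h import *
show();plan([.5628,.0447,.112],-173,10)"
```

```text
t 6.725 tcp [ 0.5295 -0.026   0.1751] yaw 98.12 F [ 0.45 -0.22 -0.65] M [ 0.023  0.003 -0.   ] w 0.183 j6 -0.317 tilt [ 0.0073 -0.0015 -1.    ]
yaw 98.12 rot/row [0.02, 0.04, -8.89]
[[6.5, 4.3, 6.3], [5.8, 5.2, 6.3], [4.9, 6.1, 6.3], [3.9, 6.7, 6.3], [2.8, 7.3, 6.3], [1.7, 7.6, 6.3], [0.5, 7.8, 6.3], [-0.7, 7.8, 6.3], [-1.9, 7.6, 6.3], [-3.1, 7.2, 6.3]]
```

>>> arm_command(rotation=[[0, 0, -8.9], [0, 0, -8.9], [0, 0, -8.9], [0, 0, -8.9], [0, 0, -8.9], [0, 0, -8.9], [0, 0, -8.9], [0, 0, -8.9]], linear=[[6.5, 4.3, 6.3], [5.8, 5.2, 6.3], [4.9, 6.1, 6.3], [3.9, 6.7, 6.3], [2.8, 7.3, 6.3], [1.7, 7.6, 6.3], [0.5, 7.8, 6.3], [-0.7, 7.8, 6.3]], gripper=[0, 0, 0, 0, 0, 0, 0, 0])

```text
t: 7.72
tcp_pos: [0.5564, 0.0264, 0.1216]
tcp_rot: [0.094, 0.996, 0.0, 0.001]
contact_force: [0.2, -0.2, -0.2]
width: 0.179
```

>>> arm_command(rotation=[[0, 0, -8.9], [0, 0, -8.9], [0, 0, 0], [0, 0, 0]], linear=[[-1.9, 7.6, 6.3], [-3.1, 7.2, 6.3], [0, 0, 0], [0, 0, 0]], gripper=[0, 0, 0, 0])

```text
t: 8.22
tcp_pos: [0.5629, 0.0404, 0.109]
tcp_rot: [-0.057, 0.998, -0.0, 0.0]
contact_force: [0.3, -0.2, -1.0]
width: 0.177
```

```bash
python3 -c "
from h import *
show();plan([.5628,.0447,.102],-173,3)"
```

```text
t 8.225 tcp [0.5629 0.0404 0.109 ] yaw -173.41 F [ 0.31 -0.22 -1.02] M [-0.011  0.016  0.004] w 0.177 j6 -1.733 tilt [ 9.e-04  0.e+00 -1.e+00]
yaw -173.41 rot/row [-0.0, 0.02, -0.14]
[[-0.1, 1.4, 2.3], [-0.1, 1.4, 2.3], [-0.1, 1.4, 2.3]]
```

>>> arm_command(rotation=[[0, 0, -0.4], [0, 0, 0], [0, 0, 0]], linear=[[0, 2.2, 4], [0, 2.1, 4], [0, 0, 0]], gripper=[0, 0, 0])

```text
t: 8.6
tcp_pos: [0.5618, 0.0453, 0.0997]
tcp_rot: [-0.062, 0.998, 0.0, -0.001]
contact_force: [-0.2, -0.3, 0.2]
width: 0.176
```

```bash
python3 -c "
from h import *
show()
for n in('top','side'):
  s=snap(n); st=ctrl.sense(); p=st['tcp_pos']-[0,0,.0624]; q=proj(s,p); print(n,q); u,v=q.astype(int)
  c=cv2.convertScaleAbs(cv2.resize(s['img'][v-25:v+15,u-20:u+20],None,fx=10,fy=10,interpolation=cv2.INTER_CUBIC),alpha=1.8)
  cv2.imwrite(f'pics/d_{n}.png',c)
cv2.imwrite('pics/d.png',np.hstack([cv2.imread('pics/d_top.png'),cv2.imread('pics/d_side.png')]))"
```

```text
t 8.6 tcp [0.5618 0.0453 0.0997] yaw -172.85 F [-0.19 -0.33  0.19] M [-0.008 -0.046 -0.01 ] w 0.176 j6 -1.734 tilt [-1.2e-03  1.0e-04 -1.0e+00]
top [294.0254835 189.1508149]
side [324.55947142 220.94008536]
```

View pics/d.png

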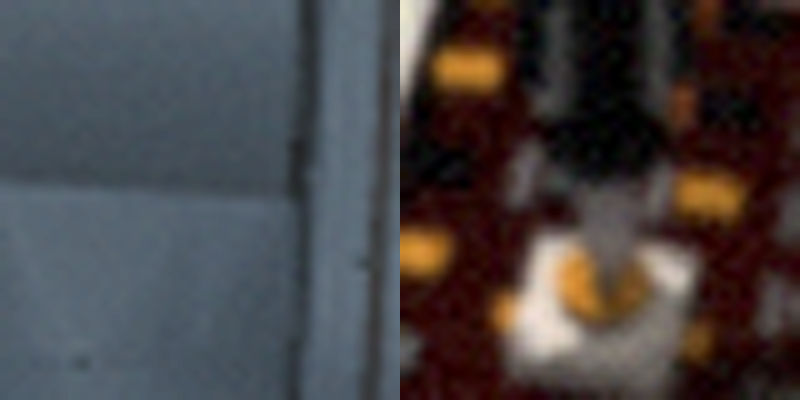

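The side view shows the thin blade edge at crop (610,270), just above the slot and about 0.7 px (1.4 mm) toward -x of the head centre (603). That confirms the blade orientation. I'll correct x and come down gently.

>>> arm_command(rotation=[[0, 0, 0], [0, 0, 0], [0, 0, 0], [0, 0, 0]], linear=[[-1.2, -0.5, 0], [0, 0, 3.5], [0, 0, 1], [0, 0, 0]], gripper=[0, 0, 0, 0])

```text
t: 9.2
tcp_pos: [0.5634, 0.0448, 0.0955]
tcp_rot: [-0.062, 0.998, 0.0, -0.0]
contact_force: [0.2, 0.1, -0.0]
width: 0.176
```

```bash
python3 -c "
from h import *
show()"
```

```text
t 9.2 tcp [0.5634 0.0448 0.0955] yaw -172.85 F [ 0.17  0.14 -0.01] M [ 0.044 -0.061  0.051] w 0.176 j6 -1.735 tilt [-5.e-04  0.e+00 -1.e+00]
```

>>> arm_command(rotation=[[0, 0, 0], [0, 0, 0], [0, 0, 0]], linear=[[0, 0, 1], [0, 0, 1], [0, 0, 0]], gripper=[0, 0, 0])

```text
t: 9.57
tcp_pos: [0.5635, 0.0448, 0.0937]
tcp_rot: [-0.062, 0.998, 0.0, -0.0]
contact_force: [-0.1, -0.3, -0.5]
width: 0.177
```

```bash
python3 -c "
from h import *
show()"
```

```text
t 9.575 tcp [0.5635 0.0448 0.0937] yaw -172.84 F [-0.13 -0.33 -0.48] M [-0.029  0.046 -0.022] w 0.177 j6 -1.735 tilt [-2.e-04  0.e+00 -1.e+00]
```

>>> arm_command(rotation=[[0, 0, 0], [0, 0, 0], [0, 0, 0]], linear=[[0, 0, 0.7], [0, 0, 0.7], [0, 0, 0]], gripper=[0, 0, 0])

```text
t: 9.95
tcp_pos: [0.5635, 0.0448, 0.0923]
tcp_rot: [-0.062, 0.998, -0.0, -0.0]
contact_force: [0.5, 0.5, -1.2]
width: 0.177
```

```bash
python3 -c "
from h import *
show()"
```

```text
t 9.95 tcp [0.5635 0.0448 0.0923] yaw -172.85 F [ 0.53  0.49 -1.18] M [-0.046 -0.014  0.008] w 0.177 j6 -1.735 tilt [-1.e-04 -0.e+00 -1.e+00]
```

>>> arm_command(rotation=[[0, 0, 0], [0, 0, 0], [0, 0, 0]], linear=[[0, 0, 0.7], [0, 0, 0.5], [0, 0, 0]], gripper=[0, 0, 0])

```text
t: 10.32
tcp_pos: [0.5635, 0.0448, 0.0911]
tcp_rot: [-0.062, 0.998, 0.0, -0.0]
contact_force: [0.3, 0.2, -0.5]
width: 0.18
```

```bash
python3 -c "
from h import *
show()"
```

```text
t 10.325 tcp [0.5635 0.0448 0.0911] yaw -172.84 F [ 0.27  0.19 -0.5 ] M [ 0.004  0.054 -0.017] w 0.18 j6 -1.735 tilt [-1.e-04  0.e+00 -1.e+00]
```

Still free, so the blade is probably in the slot. I'll go on to the bottom in small steps.

>>> arm_command(rotation=[[0, 0, 0], [0, 0, 0]], linear=[[0, 0, 0.4], [0, 0, 0.4]], gripper=[0, 0])

```text
t: 10.58
tcp_pos: [0.5636, 0.0448, 0.0904]
tcp_rot: [-0.062, 0.998, -0.0, -0.0]
contact_force: [0.8, 0.4, 0.5]
width: 0.177
```

>>> arm_command(rotation=[[0, 0, 0], [0, 0, 0]], linear=[[0, 0, 0.4], [0, 0, 0]], gripper=[0, 0])

```text
t: 10.82
tcp_pos: [0.5636, 0.0448, 0.0903]
tcp_rot: [-0.062, 0.998, -0.0, 0.0]
contact_force: [-1.4, -0.4, 2.5]
width: 0.173
```

```bash
python3 -c "
from h import *
show()"
```

```text
t 10.825 tcp [0.5636 0.0448 0.0903] yaw -172.84 F [-1.38 -0.4   2.46] M [-0.038  0.127 -0.008] w 0.173 j6 -1.735 tilt [ 3.e-04 -0.e+00 -1.e+00]
```

It bottomed at TCP z 0.0903, as predicted for full seating (0.0904), with about 2.5 N. Now I'll turn clockwise.

```bash
cat >> h.py <<'E'
def avg(n=4):
    F=[];M=[]
    for i in range(n):
        cams.snapshot("side"); s=ctrl.sense(); F.append(s["contact_force"]);M.append(s["wrist_torque"])
    print("t",round(s["t"],2),"tcp",np.round(s["tcp_pos"],4),"yaw",round(yaw(s),2),"F",np.mean(F,0).round(2),"M",np.mean(M,0).round(3),"sdMz",np.std(np.array(M)[:,2]).round(3))
E
python3 -c "
from h import *
avg()"
```

```text
t 11.03 tcp [0.5637 0.0448 0.0903] yaw -172.84 F [-0.91 -0.19  2.23] M [-0.001  0.212 -0.029] sdMz 0.015
```

>>> arm_command(rotation=[[0, 0, 2.5], [0, 0, 2.5], [0, 0, 2.5], [0, 0, 2.5], [0, 0, 2.5], [0, 0, 2.5], [0, 0, 2.5], [0, 0, 2.5]], linear=[[0, 0, 0], [0, 0, 0], [0, 0, 0], [0, 0, 0], [0, 0, 0], [0, 0, 0], [0, 0, 0], [0, 0, 0]], gripper=[0, 0, 0, 0, 0, 0, 0, 0])

```text
t: 12.02
tcp_pos: [0.5637, 0.0448, 0.0903]
tcp_rot: [0.113, 0.994, -0.0, 0.0]
contact_force: [-1.0, 0.4, 1.9]
width: 0.173
```

```bash
python3 -c "
from h import *
avg()"
```

```text
t 12.22 tcp [0.5637 0.0448 0.0903] yaw 167.2 F [-1.1   0.32  2.95] M [0.005 0.255 0.023] sdMz 0.014
```

>>> arm_command(rotation=[[0, 0, 2.5], [0, 0, 2.5], [0, 0, 2.5], [0, 0, 2.5], [0, 0, 2.5], [0, 0, 2.5], [0, 0, 2.5], [0, 0, 2.5]], linear=[[0, 0, 0], [0, 0, 0], [0, 0, 0], [0, 0, 0], [0, 0, 0], [0, 0, 0], [0, 0, 0], [0, 0, 0]], gripper=[0, 0, 0, 0, 0, 0, 0, 0])

```text
t: 13.22
tcp_pos: [0.5637, 0.0448, 0.0903]
tcp_rot: [0.283, 0.959, -0.0, 0.0]
contact_force: [-1.0, 0.2, 1.7]
width: 0.174
```

```bash
python3 -c "
from h import *
avg()"
```

```text
t 13.43 tcp [0.5637 0.0448 0.0903] yaw 147.21 F [-0.63  0.04  3.19] M [-0.054  0.252  0.063] sdMz 0.015
```

>>> arm_command(rotation=[[0, 0, 1], [0, 0, 1], [0, 0, 1]], linear=[[0, 0, 0], [0, 0, 0], [0, 0, 0]], gripper=[0, 0, 0])

```text
t: 13.8
tcp_pos: [0.5637, 0.0448, 0.0902]
tcp_rot: [0.308, 0.951, 0.0, 0.0]
contact_force: [-0.9, -0.7, 4.3]
width: 0.178
```

```bash
python3 -c "
from h import *
avg(8)"
```

```text
t 14.2 tcp [0.5637 0.0448 0.0902] yaw 144.16 F [-1.27 -0.65  4.39] M [-0.088  0.315  0.037] sdMz 0.036
```

>>> arm_command(rotation=[[0, 0, 2], [0, 0, 2], [0, 0, 2], [0, 0, 2], [0, 0, 2]], linear=[[0, 0, -0.2], [0, 0, 0], [0, 0, 0], [0, 0, 0], [0, 0, 0]], gripper=[0, 0, 0, 0, 0])

```text
t: 14.82
tcp_pos: [0.5637, 0.0448, 0.0903]
tcp_rot: [0.391, 0.921, 0.0, 0.0]
contact_force: [-0.4, -0.2, 4.3]
width: 0.175
```

```bash
python3 -c "
from h import *
avg(8)"
```

```text
t 15.22 tcp [0.5637 0.0448 0.0903] yaw 134.16 F [-0.64 -0.56  4.68] M [-0.16   0.135  0.026] sdMz 0.024
```

>>> arm_command(rotation=[[0, 0, 2], [0, 0, 2], [0, 0, 2], [0, 0, 2], [0, 0, 2]], linear=[[0, 0, -0.2], [0, 0, 0], [0, 0, 0], [0, 0, 0], [0, 0, 0]], gripper=[0, 0, 0, 0, 0])

```text
t: 15.85
tcp_pos: [0.5636, 0.0448, 0.0903]
tcp_rot: [0.469, 0.883, -0.0, 0.0]
contact_force: [0.9, -1.2, 3.0]
width: 0.179
```

```bash
python3 -c "
from h import *
avg(8)"
```

```text
t 16.25 tcp [0.5635 0.0448 0.0903] yaw 124.16 F [ 0.09 -0.98  2.42] M [-0.27  -0.066  0.041] sdMz 0.017
```

>>> arm_command(rotation=[[0, 0, 1.5], [0, 0, 1.5], [0, 0, 1.5], [0, 0, 1.5]], linear=[[0, 0, 0], [0, 0, 0], [0, 0, 0], [0, 0, 0]], gripper=[0, 0, 0, 0])

```text
t: 16.75
tcp_pos: [0.5635, 0.0448, 0.0903]
tcp_rot: [0.515, 0.857, -0.0, -0.0]
contact_force: [1.0, -1.5, 1.3]
width: 0.177
```

```bash
python3 -c "
from h import *
avg(8)"
```

```text
t 17.15 tcp [0.5635 0.0448 0.0903] yaw 118.16 F [ 0.04 -1.41  1.56] M [-0.316 -0.088  0.028] sdMz 0.034
```

>>> arm_command(rotation=[[0, 0, 1], [0, 0, 1], [0, 0, 1]], linear=[[0, 0, 0], [0, 0, 0], [0, 0, 0]], gripper=[0, 0, 0])

```text
t: 17.52
tcp_pos: [0.5635, 0.0448, 0.0904]
tcp_rot: [0.537, 0.844, -0.0, -0.0]
contact_force: [-0.3, -1.2, 1.6]
width: 0.175
```

```bash
python3 -c "
from h import *
avg(8)"
```

```text
t 17.93 tcp [0.5635 0.0448 0.0904] yaw 115.15 F [ 0.14 -1.17  1.27] M [-0.369 -0.105  0.013] sdMz 0.015
```

>>> arm_command(rotation=[[0, 0, 1], [0, 0, 1], [0, 0, 0]], linear=[[0, 0, 0.2], [0, 0, 0], [0, 0, 0]], gripper=[0, 0, 0])

```text
t: 18.3
tcp_pos: [0.5635, 0.0448, 0.0903]
tcp_rot: [0.551, 0.835, -0.0, 0.0]
contact_force: [0.1, -1.5, 1.6]
width: 0.179
```

```bash
python3 -c "
from h import *
avg(8)"
```

```text
t 18.7 tcp [0.5636 0.0448 0.0903] yaw 113.16 F [-0.39 -1.28  2.25] M [-0.351  0.066  0.059] sdMz 0.025
```

>>> arm_command(rotation=[[0, 0, 1], [0, 0, 0.5], [0, 0, 0]], linear=[[0, 0, 0], [0, 0, 0], [0, 0, 0]], gripper=[0, 0, 0])

```text
t: 19.08
tcp_pos: [0.5636, 0.0448, 0.0903]
tcp_rot: [0.562, 0.827, -0.0, 0.0]
contact_force: [-1.1, -2.0, 2.0]
width: 0.179
```

```bash
python3 -c "
from h import *
avg(8)"
```

```text
t 19.48 tcp [0.5636 0.0448 0.0903] yaw 111.65 F [-0.51 -1.63  3.08] M [-0.393  0.11   0.045] sdMz 0.02
```

>>> arm_command(rotation=[[0, 0, 1], [0, 0, 0.5], [0, 0, 0]], linear=[[0, 0, 0], [0, 0, 0], [0, 0, 0]], gripper=[0, 0, 0])

```text
t: 19.85
tcp_pos: [0.5636, 0.0448, 0.0902]
tcp_rot: [0.572, 0.82, 0.0, 0.0]
contact_force: [-0.4, -0.5, 3.6]
width: 0.18
```

```bash
python3 -c "
from h import *
avg(8)"
```

```text
t 20.25 tcp [0.5636 0.0448 0.0902] yaw 110.16 F [-0.62 -1.42  3.97] M [-0.381  0.158  0.028] sdMz 0.032
```

>>> arm_command(rotation=[[0, 0, 0.7], [0, 0, 0.5], [0, 0, 0]], linear=[[0, 0, -0.1], [0, 0, 0], [0, 0, 0]], gripper=[0, 0, 0])

```text
t: 20.62
tcp_pos: [0.5636, 0.0448, 0.0903]
tcp_rot: [0.581, 0.814, -0.0, 0.0]
contact_force: [-0.0, -1.7, 2.5]
width: 0.178
```

```bash
python3 -c "
from h import *
avg(8)"
```

```text
t 21.02 tcp [0.5636 0.0448 0.0903] yaw 108.95 F [-0.39 -1.22  3.29] M [-0.399  0.063  0.043] sdMz 0.025
```

>>> arm_command(rotation=[[0, 0, 0.7], [0, 0, 0.5], [0, 0, 0]], linear=[[0, 0, 0], [0, 0, 0], [0, 0, 0]], gripper=[0, 0, 0])

```text
t: 21.4
tcp_pos: [0.5636, 0.0448, 0.0903]
tcp_rot: [0.59, 0.808, -0.0, 0.0]
contact_force: [0.1, -1.1, 3.6]
width: 0.18
```

```bash
python3 -c "
from h import *
avg(8)"
```

```text
t 21.8 tcp [0.5636 0.0448 0.0903] yaw 107.76 F [-0.4  -1.48  2.92] M [-0.415  0.077  0.013] sdMz 0.029
```

>>> arm_command(rotation=[[0, 0, 0.7], [0, 0, 0.5], [0, 0, 0]], linear=[[0, 0, 0], [0, 0, 0], [0, 0, 0]], gripper=[0, 0, 0])

```text
t: 22.18
tcp_pos: [0.5635, 0.0448, 0.0903]
tcp_rot: [0.598, 0.802, -0.0, -0.0]
contact_force: [-0.6, -2.6, 2.5]
width: 0.182
```

```bash
python3 -c "
from h import *
avg(8)"
```

```text
t 22.57 tcp [0.5636 0.0448 0.0903] yaw 106.56 F [-0.36 -1.57  2.59] M [-0.45   0.074  0.054] sdMz 0.039
```

>>> arm_command(rotation=[[0, 0, 0.5], [0, 0, 0.5], [0, 0, 0]], linear=[[0, 0, 0], [0, 0, 0], [0, 0, 0]], gripper=[0, 0, 0])

```text
t: 22.95
tcp_pos: [0.5636, 0.0448, 0.0903]
tcp_rot: [0.605, 0.796, -0.0, -0.0]
contact_force: [-0.4, -1.5, 3.7]
width: 0.178
```

```bash
python3 -c "
from h import *
avg(9)"
```

```text
t 23.4 tcp [0.5636 0.0448 0.0903] yaw 105.56 F [-0.22 -1.39  2.95] M [-0.43   0.065  0.04 ] sdMz 0.03
```

>>> arm_command(rotation=[[0, 0, 0.7], [0, 0, 0.5], [0, 0, 0]], linear=[[0, 0, 0], [0, 0, 0], [0, 0, 0]], gripper=[0, 0, 0])

```text
t: 23.78
tcp_pos: [0.5636, 0.0448, 0.0903]
tcp_rot: [0.613, 0.79, -0.0, 0.0]
contact_force: [0.0, -1.7, 2.2]
width: 0.18
```

```bash
python3 -c "
from h import *
avg(6)"
```

```text
t 24.07 tcp [0.5636 0.0448 0.0903] yaw 104.36 F [-0.17 -1.26  2.63] M [-0.433  0.044  0.04 ] sdMz 0.034
```

>>> arm_command(rotation=[[0, 0, 0.7], [0, 0, 0.5], [0, 0, 0]], linear=[[0, 0, 0], [0, 0, 0], [0, 0, 0]], gripper=[0, 0, 0])

```text
t: 24.45
tcp_pos: [0.5636, 0.0448, 0.0903]
tcp_rot: [0.621, 0.783, -0.0, -0.0]
contact_force: [-0.7, -1.8, 2.8]
width: 0.173
```

```bash
python3 -c "
from h import *
avg(6)"
```

```text
t 24.75 tcp [0.5636 0.0448 0.0903] yaw 103.16 F [-0.46 -1.41  2.6 ] M [-0.474  0.053  0.056] sdMz 0.035
```

>>> arm_command(rotation=[[0, 0, 0.6], [0, 0, 0]], linear=[[0, 0, 0], [0, 0, 0]], gripper=[0, 0])

```text
t: 25.0
tcp_pos: [0.5636, 0.0448, 0.0903]
tcp_rot: [0.626, 0.78, -0.0, -0.0]
contact_force: [-0.3, -2.2, 2.5]
width: 0.177
```

```bash
python3 -c "
from h import *
avg(9)"
```

```text
t 25.45 tcp [0.5636 0.0448 0.0903] yaw 102.55 F [-0.41 -1.94  2.43] M [-0.471  0.064  0.066] sdMz 0.029
```

>>> arm_command(rotation=[[0, 0, 0.3], [0, 0, 0]], linear=[[0, 0, 0], [0, 0, 0]], gripper=[0, 0])

```text
t: 25.7
tcp_pos: [0.5636, 0.0448, 0.0903]
tcp_rot: [0.628, 0.779, -0.0, -0.0]
contact_force: [-0.5, -1.5, 2.8]
width: 0.174
```

```bash
python3 -c "
from h import *
avg(14)"
```

```text
t 26.4 tcp [0.5636 0.0449 0.0903] yaw 102.26 F [-0.31 -1.95  2.68] M [-0.494  0.072  0.068] sdMz 0.02
```

>>> arm_command(rotation=[[0, 0, 0.4], [0, 0, 0]], linear=[[0, 0, 0], [0, 0, 0]], gripper=[0, 0])

```text
t: 26.65
tcp_pos: [0.5636, 0.0448, 0.0903]
tcp_rot: [0.63, 0.776, 0.0, 0.0]
contact_force: [-0.0, -2.2, 3.1]
width: 0.178
```

```bash
python3 -c "
from h import *
avg(12)"
```

```text
t 27.25 tcp [0.5636 0.0448 0.0903] yaw 101.85 F [-0.15 -1.68  2.47] M [-0.502  0.08   0.066] sdMz 0.026
```

>>> arm_command(rotation=[[0, 0, 0.4], [0, 0, 0]], linear=[[0, 0, 0], [0, 0, 0]], gripper=[0, 0])

```text
t: 27.5
tcp_pos: [0.5636, 0.0448, 0.0903]
tcp_rot: [0.633, 0.774, -0.0, 0.0]
contact_force: [-1.2, -1.4, 2.4]
width: 0.178
```

```bash
python3 -c "
from h import *
avg(14)"
```

```text
t 28.2 tcp [0.5636 0.0448 0.0903] yaw 101.46 F [-0.17 -1.95  2.48] M [-0.521  0.074  0.077] sdMz 0.026
```

The torque climbed to 0.077 N·m, clearly above the roughly 0.035 friction, so the screw is on its stop. I'll unload back into the play and lift straight out.

>>> arm_command(rotation=[[0, 0, -2], [0, 0, -2], [0, 0, -2], [0, 0, 0], [0, 0, 0], [0, 0, 0], [0, 0, 0], [0, 0, 0]], linear=[[0, 0, 0], [0, 0, 0], [0, 0, 0], [0, 0, -1.5], [0, 0, -3], [0, 0, -10], [0, 0, -25], [0, 0, -35]], gripper=[0, 0, 0, 0, 0, 0, 0, 0])

```text
t: 29.2
tcp_pos: [0.5625, 0.0455, 0.1649]
tcp_rot: [0.591, 0.806, -0.0, -0.002]
contact_force: [1.4, -0.7, 0.5]
width: 0.179
```

```bash
python3 -c "
from h import *
show();plan([.4723,-.2758,.165],113.15,8)"
```

```text
t 29.2 tcp [0.5625 0.0455 0.1649] yaw 107.47 F [ 1.38 -0.67  0.54] M [ 0.016 -0.036  0.053] w 0.179 j6 -0.344 tilt [-0.0027  0.0015 -1.    ]
yaw 107.47 rot/row [-0.01, -0.02, -0.71]
[[-34.9, -22.8, -0.0], [-34.6, -23.2, -0.0], [-34.3, -23.7, -0.0], [-34.1, -24.1, -0.0], [-33.8, -24.5, -0.0], [-33.4, -24.9, -0.0], [-33.1, -25.3, -0.0], [-32.8, -25.8, -0.0]]
```

>>> arm_command(rotation=[[0, 0, -0.7], [0, 0, -0.7], [0, 0, -0.7], [0, 0, -0.7], [0, 0, -0.7], [0, 0, -0.7], [0, 0, -0.7], [0, 0, -0.7]], linear=[[-34.9, -22.8, 0], [-34.6, -23.2, 0], [-34.3, -23.7, 0], [-34.1, -24.1, 0], [-33.8, -24.5, 0], [-33.4, -24.9, 0], [-33.1, -25.3, 0], [-32.8, -25.8, 0]], gripper=[0, 0, 0, 0, 0, 0, 0, 0])

```text
t: 30.2
tcp_pos: [0.473, -0.277, 0.1657]
tcp_rot: [0.551, 0.834, 0.001, 0.0]
contact_force: [0.7, -0.8, -0.9]
width: 0.179
```

>>> arm_command(rotation=[[0, 0, 0], [0, 0, 0]], linear=[[0, 0, 0], [0, 0, 0]], gripper=[0, 0])

```text
t: 30.45
tcp_pos: [0.4733, -0.2757, 0.1652]
tcp_rot: [0.552, 0.834, 0.001, -0.0]
contact_force: [0.5, -0.5, -0.9]
width: 0.178
```

```bash
python3 -c "
from h import *
show();plan([.4723,-.2758,.125],113.15,2)"
```

```text
t 30.45 tcp [ 0.4733 -0.2757  0.1652] yaw 113.04 F [ 0.53 -0.47 -0.94] M [-0.024  0.019 -0.018] w 0.178 j6 -1.053 tilt [ 7.0e-04  1.1e-03 -1.0e+00]
yaw 113.04 rot/row [0.03, -0.02, -0.05]
[[0.1, -0.5, 20.1], [0.1, -0.5, 20.1]]
```

>>> arm_command(rotation=[[0, 0, 0], [0, 0, 0], [0, 0, 0], [0, 0, 0], [0, 0, 0], [0, 0, 0], [0, 0, 0]], linear=[[0, -1.2, 20], [0, 0, 22], [0, 0, 3], [0, 0, 3], [0, 0, 4], [0, 0, 4], [0, 0, 0]], gripper=[0, 0, 0, 0, 0, 0, 0])

```text
t: 31.32
tcp_pos: [0.4719, -0.2767, 0.1087]
tcp_rot: [0.552, 0.834, 0.0, -0.0]
contact_force: [-0.5, -0.3, -0.7]
width: 0.173
```

```bash
python3 -c "
from h import *
show()"
```

```text
t 31.325 tcp [ 0.4719 -0.2767  0.1087] yaw 113.05 F [-0.5  -0.26 -0.74] M [ 0.047  0.04  -0.03 ] w 0.173 j6 -1.055 tilt [-2.e-04  2.e-04 -1.e+00]
```

>>> arm_command(rotation=[[0, 0, 0], [0, 0, 0], [0, 0, 0], [0, 0, 0], [0, 0, 0], [0, 0, 0], [0, 0, 0]], linear=[[0, 0, 7], [0, 0, 8], [0, 0, 8], [0, 0, 6], [0, 0, 4], [0, 0, 1], [0, 0, 0]], gripper=[0, 0, 0, 0, 0, 0, 0])

```text
t: 32.2
tcp_pos: [0.4721, -0.2768, 0.0749]
tcp_rot: [0.552, 0.834, -0.0, 0.0]
contact_force: [0.7, 0.6, -0.5]
width: 0.176
```

```bash
python3 -c "
from h import *
show()"
```

```text
t 32.2 tcp [ 0.4721 -0.2768  0.0749] yaw 113.06 F [ 0.71  0.58 -0.5 ] M [-0.011  0.01  -0.003] w 0.176 j6 -1.055 tilt [ 2.e-04 -2.e-04 -1.e+00]
```

Free all the way down, so I'll lower the last 1.5 mm to the seat.

>>> arm_command(rotation=[[0, 0, 0], [0, 0, 0], [0, 0, 0], [0, 0, 0]], linear=[[0, 0, 0.7], [0, 0, 0.7], [0, 0, 0.3], [0, 0, 0]], gripper=[0, 0, 0, 0])

```text
t: 32.7
tcp_pos: [0.4721, -0.2768, 0.0735]
tcp_rot: [0.552, 0.834, -0.0, 0.0]
contact_force: [-0.1, 0.4, 2.1]
width: 0.18
```

```bash
python3 -c "
from h import *
show()"
```

```text
t 32.7 tcp [ 0.4721 -0.2768  0.0735] yaw 113.06 F [-0.09  0.43  2.11] M [0.048 0.082 0.024] w 0.18 j6 -1.055 tilt [ 3.e-04 -3.e-04 -1.e+00]
```

Seated at z 0.0735, which matches the pick height, with light contact. Releasing and retreating upward.

>>> arm_command(rotation=[[0, 0, 0], [0, 0, 0], [0, 0, 0], [0, 0, 0], [0, 0, 0]], linear=[[0, 0, 0], [0, 0, 0], [0, 0, 0], [0, 0, 0], [0, 0, 0]], gripper=[30, 60, 60, 60, 60])

```text
t: 33.33
tcp_pos: [0.472, -0.2767, 0.0731]
tcp_rot: [0.552, 0.834, -0.0, -0.0]
contact_force: [-0.3, 0.7, -0.2]
width: 0.6
```

>>> arm_command(rotation=[[0, 0, 0], [0, 0, 0], [0, 0, 0], [0, 0, 0], [0, 0, 0], [0, 0, 0], [0, 0, 0], [0, 0, 0]], linear=[[0, 0, -10], [0, 0, -25], [0, 0, -40], [0, 0, -40], [50, 0, -5], [50, 0, 0], [50, 0, 0], [0, 0, 0]], gripper=[60, 60, 60, 60, 60, 60, 60, 60])

```text
t: 34.33
tcp_pos: [0.4123, -0.1364, 0.1941]
tcp_rot: [0.55, 0.835, 0.0, 0.0]
contact_force: [0.4, -1.0, -0.5]
width: 0.6
```

>>> arm_command(rotation=[[0, 0, 0], [0, 0, 0], [0, 0, 0], [0, 0, 0]], linear=[[-50, -50, -10], [-50, -50, -10], [-50, -50, 0], [0, 0, 0]], gripper=[60, 60, 60, 60])

```text
t: 34.83
tcp_pos: [0.342, -0.3164, 0.211]
tcp_rot: [0.555, 0.832, -0.001, 0.001]
contact_force: [0.5, 0.0, -0.0]
width: 0.601
```

```bash
python3 -c "
from h import *
show()
T=snap('top');S=snap('side')
f=lambda i:cv2.convertScaleAbs(cv2.resize(i,None,fx=5,fy=5,interpolation=cv2.INTER_CUBIC),alpha=1.8)
a=np.hstack([f(T['img'][205:255,400:460]),f(T['img'][165:215,265:325])]);b=np.hstack([f(S['img'][110:170,330:390]),f(S['img'][195:255,295:355])])
cv2.imwrite('pics/end.png',np.vstack([a,b]))"
```

```text
t 34.825 tcp [ 0.342  -0.3164  0.211 ] yaw 112.6 F [ 0.45  0.02 -0.03] M [ 0.03   0.005 -0.009] w 0.601 j6 -1.284 tilt [ 0.     -0.0024 -1.    ]
```

View pics/end.png

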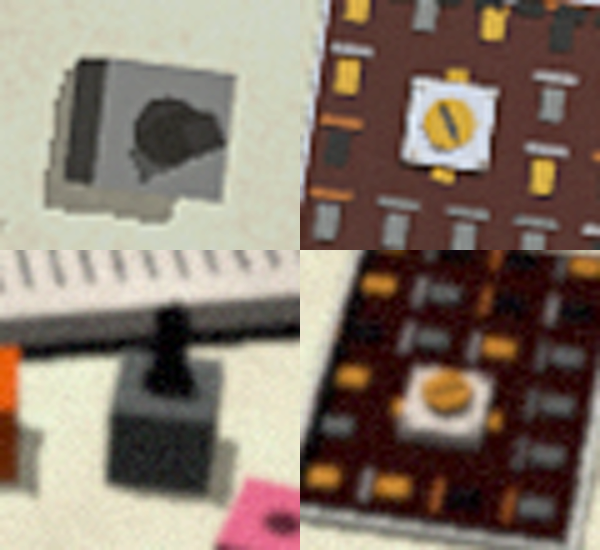

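```bash
python3 - <<'E'
from h import *
import pickle
def slot(T):
    g=T["img"].astype(float).sum(2); out=[]
    for th in (200,215,225):
        for r in (4,4.6):
            P=[];w=[]
            for v in range(183,196):
                for u in range(288,302):
                    if np.hypot(u-294.4,v-189.2)<r and g[v,u]<th: P.append(onz(T,u,v,.032)[:2]); w.append(th-g[v,u])
            e,V=np.linalg.eigh(np.cov(np.array(P).T,aweights=np.array(w))); out.append(np.degrees(np.arctan2(V[1,1],V[0,1]))%180)
    return np.round(out,1)
print(slot(pickle.load(open("top0.pkl","rb"))))
T=snap("top"); print(slot(T)); print(T["img"].astype(int).sum(2)[183:196,287:302])
E
```

```text
[96.7 96.7 98.  98.  97.7 96.2]
[22.4 22.5 23.4 23.1 24.4 23.7]
[[237 367 326 361 362 360 365 360 358 363 367 368 371 377 369]
 [242 381 364 357 359 342 336 334 327 343 344 359 359 362 353]
 [275 371 361 356 333 255 201 223 248 255 279 335 358 360 361]
 [311 369 364 337 273 212 140 181 254 247 245 287 339 358 360]
 [337 370 347 286 241 232 162 158 248 252 242 251 304 352 362]
 [385 369 332 229 248 243 204 147 194 256 247 242 281 345 362]
 [385 353 307 236 248 255 239 166 173 239 255 240 269 323 351]
 [383 337 258 238 245 251 246 189 140 205 260 240 270 327 359]
 [379 368 328 229 243 251 258 228 143 197 255 240 284 357 374]
 [375 362 335 261 242 250 253 243 188 195 246 242 292 358 372]
 [370 360 367 330 228 236 229 254 228 198 247 293 341 366 372]
 [351 358 359 333 253 203 197 245 256 269 302 351 350 360 372]
 [303 344 362 366 341 274 276 272 310 372 367 362 359 363 378]]
```

The slot now lies at about 23°, against the 24° predicted for the stop at 2.6 rad. The tool is upright in its holder and the robot is clear.

```bash
python3 -c "
from station import ctrl
print(ctrl.sign_off())"
```

```text
the job is handed in; nothing more can be done
None
```

The screw is on its clockwise stop, and the tool is back upright in the grey holder. The job was handed in after about 35 s of robot time, with the gripper open and clear of everything.

- **Seating:** The blade bottomed in the slot at the predicted depth with about 2.5 N. Average vertical force on the screw reached about 4.7 N while turning, well under the 25 N limit.
- **Turning:** I turned clockwise until the averaged torque rose from about 0.035 to 0.077 N·m, then backed off into the play before lifting out. The torque readings were noisy (single readings scatter by about 0.03 N·m), so I relied on averages over several steps.
- **Last checks:** The slot now lies at about 23°, against about 24° expected at the stop. The tool came to rest at the same height it was picked from. In the final crops the tool stands upright and the board around the trimmer looks undisturbed; I did not take a last look at the jar, tray and spool, which the arm never came near.
- **Disagreement:** The torque rose 3 to 4° of hand rotation later than I expected. I put that down to give in the grip or a small yaw error, and the final picture of the slot agrees with the stop.

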